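# Knock out a struck blank and stop it with the other finger

## Robot

A 6-joint arm with a two-finger parallel gripper is mounted at the origin on a cart in front of the work surface, level with it; the furniture and walls round the work are solid. World frame = base frame: x ahead of the robot, y to its left, z up, the work surface at z = 0. Lengths are in m, angles in rad, forces in N, time in s.
With the tool pointing down it reaches from about 0.425 to 1.125 m from the base axis. Payload 14.9 kg.
Tool frame: the origin (TCP) lies on the centre line of the jaws, within the pads' length; the fingertips stand 22 mm ahead of it and the grasp point (between the pads) lies 3 mm ahead of it; z points along the fingers, y is the line along which they close (so a half turn about z gives the same grasp; the last joint's range is limited). The gripper opens to 91 mm and grips with 3 to 60 N. Pads are 32 mm wide; open, the fingers measure 118 mm over their backs; the gripper's body (76 mm by 178 mm) begins 60 mm behind the grasp point.
Start: joints at [1.204, 0.379, 1.734, -0, 1.028, -0.033], TCP at [0.229, 0.661, 0.236] pointing down, gripper open.
Joint ranges: [-2.77, 2.77], [-0.74, 2.19], [0, 2.66], [-1.06, 4.2], [0.31, 2.87], [-3.08, 3.08]. Speed limits (rad/s): [1.89, 1.89, 2.39, 3.14, 3.14, 3.14].

## Interface

Orientations are given as [roll, pitch, yaw] about the fixed x, y, z axes, in that order (R = Rz(yaw) Ry(pitch) Rx(roll)).
In Python, from plant import telemetry, get_image, camera_model, env gives the robot as it stands.
- The arm moves only by the tool send_rows, never from a script. Its argument "rows" is one flat list of numbers, 7 for each row, row after row: the shift along the tool's x, y, z in mm, then the turn, a rotation vector about the tool's x, y, z in degrees, then the opening in per cent of the stroke, from 0 (shut) to 100 (fully open). In form: [dx, dy, dz, ax, ay, az, gripper, dx, dy, dz, ax, ay, az, gripper, ...]. A call has 1 to 5 rows; each row is the pose to reach, as a shift and turn from the pose commanded when the call began, along the tool's axes at that moment; what a row does not reach only later rows make up. A row lasts 1/8 s, in which the tool goes at most 62.5 mm and 10.7 degrees, less where a joint would pass 70% of its speed; a pose out of reach is approached as far as the arm can. A call with a gripper value outside its range is refused whole. The fingers move at their own pace and stop on an object; "grip_force" is the grip in N (left out, the last holds). Time passes only in rows, so rows that repeat a pose let the fingers close. It gives the time, the measured TCP pose, the force, the opening and the grip force at its end, in the units of the state.
- telemetry.observe(): the state, without advancing time (a new reading comes with each control period).
- get_image(name): name is "scene" or "top"; returns the picture (420x560x3 uint8, red, green, blue); there is no depth.
- camera_model(name): a dict with "fx", "fy", "cx", "cy" (pixels), "view" (4x4, takes a point from world to camera coordinates). Camera axes: x right, y up, looking along -z (the intrinsics and any distortion apply to the point x, -y, -z); pixel columns grow to the right and rows downward; lengths in m; the calibration is good to about 2 mm. A picture is of the moment at which its call begins. camera_model takes no time and is no camera call.
- env.close_job(): hands the job in; it is judged then, once.
The state is a dict: "clock": time; "joint_pos": joint angles; "dq": joint speeds; "joint_efforts": joint torques, N m; "position": TCP position; "eef_rot": TCP orientation; "contact_force": force on the tool from outside, world axes, zero at the start; "wrist_torque": the same for the moment, N m; "finger_gap": finger opening in m; "grip_force": force on a finger pad.
Only numpy, scipy, OpenCV 4.12 (cv2) and the standard library are available. Lean on these libraries where they do the work, as an engineer would, in place of code of your own. Each camera call takes 0.05 s, during which the arm holds its last target. There are 200 camera calls.

## Task

A struck brass blank sits in the pocket of the small sloping die. Press the die's round spring button fully home with one finger to knock the blank out, and stop it with the other finger before it runs off the end of the chute; finish like that, with the finger still holding the blank at rest on the chute, clear of its pocket. Only touch the blank lightly, do not grip or lift it, and leave the other things on the bench where they are.

Things in the scene. Friction and masses are not known exactly. Their poses are not given: they have to be found in the camera images.
- die: lower half of a small knock-out die, bolted down: dark steel base plate 144 x 108 x 9 mm (x -94 to +50, y -68 to +40 mm) with a wedge on it. Origin on the worktop, below the pocket's centre; x points up the slope (away from the robot at yaw 0), z up. Highest parts: two 30 mm guide pillars 33 mm uphill of the pocket, tops 96 mm above the worktop
- die_face: steel face on the wedge, sloping 22 degrees, 45 mm wide. Origin at the pocket's centre on the face, 56 mm above the worktop; x points up the slope, y across it (as the die's y), z square to the face. Pocket: round, 29.5 mm wide, 3 mm deep, a flat ejector in its floor. The blank is clear of the pocket when its centre is 24 mm or more down the slope (x below -0.024)
- blank: round struck brass blank, 28 mm across, 10 mm thick, about 55 g, polished; origin at the centre of its underside, z its own axis. At the start it sits in the pocket, 7 mm proud of the face. Once the button is about 5 mm down, the ejector has lifted it over the edge and it slides down the chute by itself, reaching the end in about half a second
- knockout_button (a joint): travel of the spring button in m: 0 up, 0.007 fully down, at its stop; it moves straight down. The spring takes 2 N to start and 6 N at the stop, and lifts the button again when let go. The ejector rises 0.857 mm per mm of travel
- button_top (a point): centre of the flat top of the round steel knock-out button, 21 mm across, 43 mm above the worktop at rest and 36 mm fully down. It stands on a boss 27 mm across beside the chute, 48 mm from the chute's centre line towards the die's -y, level across with chute_mid
- chute_mid (a point): point on the centre line of the chute's floor, level across with the button, 70.5 mm down the slope from the pocket's centre, 28 mm above the worktop. A fingertip over it at the height of the fully pressed button clears floor and rails and (8 mm above this point) stands in the blank's path
- chute_end (a point): middle of the open lower end of the chute's floor, 95 mm down the slope from the pocket's centre, 19 mm above the worktop. The chute begins 22 mm down the slope; its floor lies 1.5 mm below the face; a low rail on each side stands 2 mm above the face, 31 mm between the rails. Past 88 mm the blank's centre is too far down
- loupe: bystander: steel eye loupe, 22 mm across, 14 mm high, origin under its centre
- tweezers: bystander: steel tweezers lying on the worktop, 135 x 13 x 9 mm, long along their x, origin under the centre
- drill_case: bystander: small flat clear case with a yellow card, 37 x 27 x 11 mm, origin under its centre
Mind the look-alikes: they are no part of the job. What is shaped like the blank but blue is not meant.

How it is judged:
On the way:
1. the knock-out button is pressed home (value of joint knockout_button above 0.0048 m), for 0.05 s.
At the end, for the whole second after the job is handed in: the blank lies between the rails of the chute, 24 to 88 mm down the slope from the pocket's centre and within 5 mm of the face's level, slower than 10 mm/s, with a finger touching it (more than 0.015 N) so that it cannot slide on (x of blank in the frame of die_face between -0.088 and -0.024 m and y of blank in the frame of die_face between -0.01 and 0.01 m and z of blank in the frame of die_face between -0.005 and 0.005 m and linear speed of blank below 0.01 m/s and contact force between the fingers and blank above 0.015 N); the arm keeps its last pose, push and grip.
It fails at once if the blank runs off the end of the chute (x of blank in the frame of die_face below -0.093 m).
It fails at once if the blank is lifted off the die (z of blank in the frame of die_face above 0.012 m).
It fails at once if the blank is gripped or pressed hard (contact force between the fingers and blank above 15 N).
It fails at once if a bystander is moved or lifted (distance of any of loupe, tweezers, drill_case from where it was at the start of the episode above 0.02 m).
It also fails if it takes over 32 s, if anything falls off the work surface, if the arm or the gripper's body presses on something with over 40 N, if the wrist force passes 120 N, or if a joint passes its speed limit or range.

## Working session

There is one attempt and no reset: what is moved stays moved. The work goes in short steps, Python scripts to look and compute and a tool call to move; the robot and the scene stay as the last step left them, time stands still between calls to the robot, and variables do not carry over. Pictures are saved under pics/ and viewed, at most 10 in all, crops included, and the job is handed in when it is done.

Besides the shell and the picture viewer there is one more tool, called after "Call:" by a JSON object that holds its "api" and its "payload". send_rows: Moves the arm, as the interface text tells. Its arguments: {"type":"object","properties":{"rows":{"type":"array"},"grip_force":{"type":"number"}},"required":["rows"]}

```bash
mkdir -p pics; ls; python3 - <<'E'
from plant import telemetry,get_image,camera_model
import cv2
for n in("scene","top"):
    im=get_image(n);cv2.imwrite(f"pics/{n}0.png",im[:,:,::-1]);m=camera_model(n);print({k:(v if k!='view' else [list(map(lambda x:round(float(x),4),r)) for r in v]) for k,v in m.items()})
s=telemetry.observe();print(s)
E
```

```text
pics
{'fx': 400.0294690190293, 'fy': 400.0294690190293, 'cx': 281.2675953887572, 'cy': 207.26179614500748, 'view': [[-0.5583, -0.8294, -0.0185, 0.3945], [0.5304, -0.3739, 0.7608, -0.2499], [-0.638, 0.415, 0.6487, -0.6672], [0.0, 0.0, 0.0, 1.0]]}
{'fx': 534.3561516420701, 'fy': 534.3561516420701, 'cx': 266.2881759348307, 'cy': 218.46725807864084, 'view': [[-0.0045, -0.9998, -0.0196, 0.187], [0.9921, -0.0069, 0.1255, -0.491], [-0.1256, -0.0189, 0.9919, -0.8644], [0.0, 0.0, 0.0, 1.0]]}
{'clock': 0.1, 'joint_pos': array([ 1.20373058e+00,  3.79321911e-01,  1.73473662e+00,  6.22100735e-06,
        1.02849380e+00, -3.32693091e-02]), 'dq': array([-0.00015273, -0.00095679, -0.00065425,  0.00089682,  0.00110066,
        0.00054438]), 'joint_efforts': array([-2.97178020e-03, -7.65030456e+01, -4.35292196e+01,  6.50627771e-02,
        3.98176443e-02, -5.23226083e-05]), 'position': array([0.22920474, 0.66105283, 0.2353707 ]), 'eef_rot': array([-3.14063369e+00, -3.72442780e-05,  2.80779299e+00]), 'contact_force': array([-0.03858972,  0.79446248, -0.38571562]), 'wrist_torque': array([ 0.05160351, -0.00181635,  0.05794067]), 'grip_force': 0.0, 'finger_gap': 0.09087431749396438}
```

View pics/scene0.png

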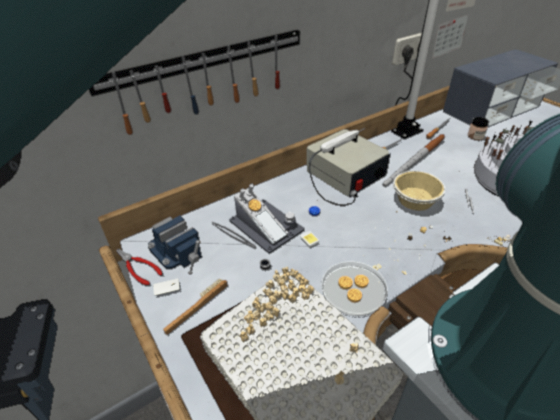

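View pics/top0.png

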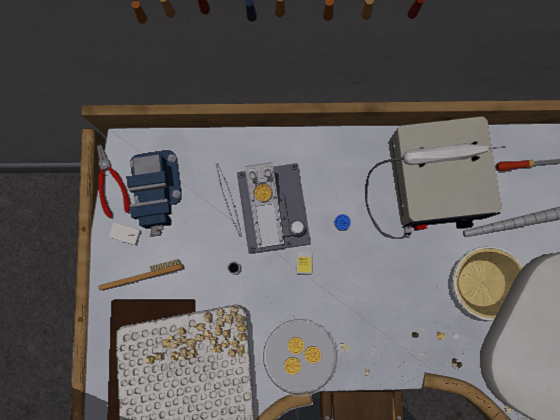

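The scene view shows the die at about (265,220), with the blank at (256,205). In the top view the blank is at (263,192), the button at (298,228), the loupe at (234,268), the drill case at (305,264), the tweezers near (228,200) and the blue look-alike at (342,222).

```bash
cat > h.py <<'E'
import numpy as np,cv2
from plant import telemetry,get_image,camera_model
def ray(n,u,v,z):
    m=camera_model(n);V=m['view'];R=V[:3,:3];c=-R.T@V[:3,3]
    d=R.T@np.array([(u-m['cx'])/m['fx'],-(v-m['cy'])/m['fy'],-1]);return c+d*(z-c[2])/d[2]
def proj(n,p):
    m=camera_model(n);q=m['view'][:3,:3]@p+m['view'][:3,3];return m['cx']-m['fx']*q[0]/q[2],m['cy']+m['fy']*q[1]/q[2]
def two(a,b):
    A=[];B=[]
    for n,(u,v) in(("top",a),("scene",b)):
        c=ray(n,u,v,1.5);d=ray(n,u,v,0)-c;d/=np.linalg.norm(d);P=np.eye(3)-np.outer(d,d);A.append(P);B.append(P@c)
    return np.linalg.lstsq(np.vstack(A),np.hstack(B),rcond=None)[0]
E
python3 - <<'E'
from h import *
t=cv2.imread('pics/top0.png');s=cv2.imread('pics/scene0.png')
def yel(im,x0,x1,y0,y1):
    h=cv2.cvtColor(im,cv2.COLOR_BGR2HSV);m=cv2.inRange(h,(10,90,80),(35,255,255));k=np.zeros_like(m);k[y0:y1,x0:x1]=m[y0:y1,x0:x1]
    c=max(cv2.findContours(k,0,1)[0],key=cv2.contourArea);return cv2.minEnclosingCircle(c),cv2.contourArea(c)
bt=yel(t,245,282,175,210);bs=yel(s,240,270,190,220);print(bt,bs)
print(ray("top",*bt[0][0],.065),ray("scene",*bs[0][0],.065),two(bt[0][0],bs[0][0]))
# base plate: dark grey
g=cv2.cvtColor(t,cv2.COLOR_BGR2GRAY);k=np.zeros_like(g);k[155:262,232:318]=(g[155:262,232:318]<120)*255
k=cv2.morphologyEx(k,cv2.MORPH_CLOSE,np.ones((9,9)));k=cv2.morphologyEx(k,cv2.MORPH_OPEN,np.ones((7,7)))
c=max(cv2.findContours(k,0,1)[0],key=cv2.contourArea);r=cv2.minAreaRect(c);bx=cv2.boxPoints(r);print(r)
for p in bx: print(p,ray("top",*p,.009))
C=t[150:265,225:325].copy();C=cv2.resize(C,None,fx=5,fy=5,interpolation=2);
cv2.polylines(C,[((bx-[225,150])*5).astype(int)],1,(0,0,255),1)
D=cv2.resize(s[180:255,220:310],None,fx=4,fy=4,interpolation=2)
cv2.imwrite('pics/c1.png',C); 
E=np.zeros((575,300+0+500,3),np.uint8);E[:,:500]=C;D=cv2.resize(D,(300,250));E[:250,500:]=D;cv2.imwrite('pics/c1.png',E)
E
```

```text
(((262.4939880371094, 192.34939575195312), 8.664783477783203), 209.5) (((254.0, 205.0), 6.403224468231201), 95.5)
[0.53086591 0.18957224 0.065     ] [0.52387776 0.19375293 0.065     ] [0.53210639 0.18960667 0.05733371]
((268.4639892578125, 206.54995727539062), (87.66918182373047, 72.2809829711914), 80.81116485595703)
[225.78738 169.04912] [0.58255236 0.25502561 0.009     ]
[297.1408  157.50664] [0.60201963 0.13025914 0.009     ]
[311.1406 244.0508] [0.45039581 0.10810785 0.009     ]
[239.78717 255.59328] [0.43134834 0.23027523 0.009     ]
```

View pics/c1.png

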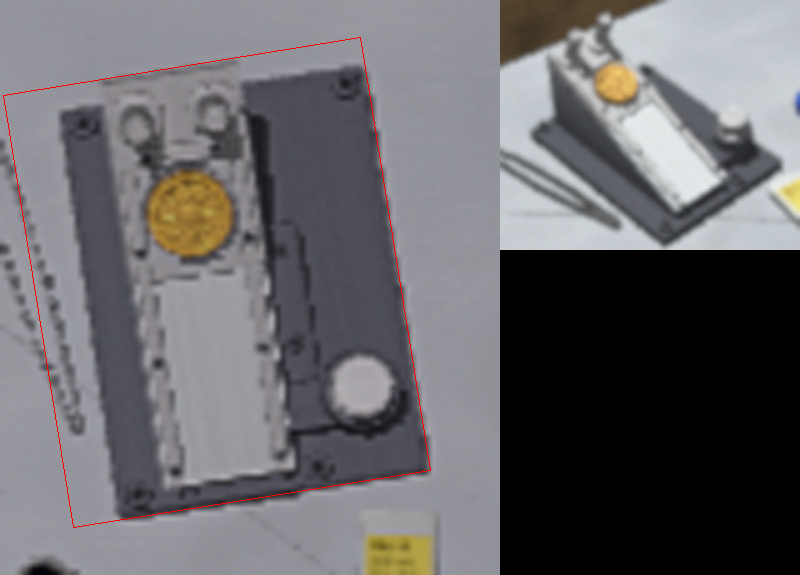

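The crop shows plate corners at crop pixels (63,110), (360,66), (430,470) and (120,517). The blank is at (190,213) and the button top at (362,386). Next I'll fit the die pose from these.

```bash
python3 - <<'E'
from h import *
from scipy.optimize import least_squares
t=cv2.imread('pics/top0.png')
g=cv2.cvtColor(t,cv2.COLOR_BGR2GRAY);k=np.zeros_like(g);k[216:241,287:310]=(g[216:241,287:310]>150)*255
c=max(cv2.findContours(k,0,1)[0],key=cv2.contourArea)
(bu,bv),br=cv2.minEnclosingCircle(c);print("button",bu,bv,br)
f=lambda p:((p[0]+.5)/5-.5+225,(p[1]+.5)/5-.5+150)
L=[((.05,.04,.009),f((63,110))),((.05,-.068,.009),f((360,66))),((-.094,-.068,.009),f((430,470))),((-.094,.04,.009),f((120,517))),
((0,0,.065),f((190,213))),((-.0654,-.048,.043),(bu,bv))]
A=np.array([l[0] for l in L])[:,:2];B=np.array([ray("top",*l[1],l[0][2])[:2] for l in L])
def T(q,a):c,s=np.cos(q[2]),np.sin(q[2]);return a@np.array([[c,s],[-s,c]])+q[:2]
r=least_squares(lambda q:(T(q,A)-B).ravel(),[.53,.19,-.1],loss='soft_l1',f_scale=.002);q=r.x
print(q,np.degrees(q[2]));print(((T(q,A)-B)*1000).round(1))
print("button",T(q,np.array([[-.0654,-.048]])),B[5],"mid",T(q,np.array([[-.0654,0]])),"end",T(q,np.array([[-.088,0]])))
# scene check of button and bystanders
print("scene predicted button",proj("scene",np.r_[B[5],.043]),"blank",proj("scene",np.r_[B[4],.066]))
for n,u in(("loupe",(234,268,.014)),("case",(305,264,.011)),("tweez",(f((75,430))+(.005,))),("tweez2",(218,165,.005))):print(n,ray("top",*u)[:2].round(3))
E
```

```text
button 296.79412841796875 226.55882263183594 5.434345722198486
[0.5338087  0.18981834 0.14668917] 8.404670079617015
[[-0.4  1.6]
 [ 0.6 -1.5]
 [-0.4 -0.2]
 [-0.7  0.5]
 [ 2.7  0.4]
 [-0.8 -0.8]]
button [[0.47612693 0.13277473]] [0.47689039 0.13357742] mid [[0.46911107 0.18025924]] end [[0.44675379 0.17695594]]
scene predicted button (np.float64(288.76470998459695), np.float64(213.65280386916035)) blank (np.float64(253.97662574354058), np.float64(202.19946338892663))
loupe [0.41 0.24]
case [0.416 0.119]
tweez [0.466 0.231]
tweez2 [0.591 0.269]
```

Call:
{"api": "send_rows", "payload": {"rows": [-40,-40,0,0,0,-3,38,-80,-80,0,0,0,-6,38,-120,-120,0,0,0,-9,38,-160,-160,0,0,0,-12,38,-200,-200,0,0,0,-15,38]}}

```text
clock: 0.72
position: [0.3532, 0.4052, 0.2358]
eef_rot: [-3.141, -0.0, 3.072]
contact_force: [0.7, 0.0, -0.3]
finger_gap: 0.0441
grip_force: 0.0
```

```bash
cat > go.py <<'E'
from h import *
import sys
from scipy.spatial.transform import Rotation as Ro
s=telemetry.observe();R=Ro.from_euler('xyz',s['eef_rot']);t=np.array(eval(sys.argv[1]));
print(s['clock'],s['position'].round(4),s['eef_rot'].round(4),s['finger_gap'].round(4),s['contact_force'].round(2))
print("shift mm",(R.inv().apply(t-s['position'])*1000).round(1),"rv deg",np.degrees((R.inv()*Ro.from_euler('xyz',[np.pi,0,3.288])).as_rotvec()).round(2))
E
python3 go.py "[.4727,.1567,.15]"
```

```text
Traceback (most recent call last):
  File "go.py", line 5, in <module>
    print(s['clock'],s['position'].round(4),s['eef_rot'].round(4),s['finger_gap'].round(4),s['contact_force'].round(2))
                                                                  ^^^^^^^^^^^^^^^^^^^^^
AttributeError: 'float' object has no attribute 'round'
```

```bash
sed -i "s/s\['finger_gap'\].round(4)/s['finger_gap']/" go.py; python3 go.py "[.4727,.1567,.15]"
```

```text
0.725 [0.3532 0.4052 0.2358] [-3.1415e+00 -1.0000e-04  3.0716e+00] 0.04414434511439019 [ 0.73  0.01 -0.28]
shift mm [-136.6 -239.5   85.8] rv deg [-1.00e-02 -0.00e+00 -1.24e+01]
```

Call:
{"api": "send_rows", "payload": {"rows": [-27,-48,10,0,0,-3,38,-54,-96,20,0,0,-5,38,-82,-144,40,0,0,-8,38,-110,-192,60,0,0,-10,38,-136,-240,80,0,0,-12.4,38]}}

```text
clock: 1.35
position: [0.4717, 0.156, 0.1554]
eef_rot: [3.142, 0.0, -2.996]
contact_force: [0.0, 1.1, 0.3]
finger_gap: 0.0349
grip_force: 0.0
```

Call:
{"api": "send_rows", "payload": {"rows": [0,0,0,0,0,0,38,0,0,0,0,0,0,38]}}

```text
clock: 1.6
position: [0.4711, 0.1578, 0.1559]
eef_rot: [3.142, -0.0, -2.998]
contact_force: [0.5, 0.0, -0.2]
finger_gap: 0.0348
grip_force: 0.0
```

```bash
python3 go.py "[.4727,.1567,.077]"; python3 - <<'E'
from h import *
for n in("top","scene"):
    im=get_image(n)[:,:,::-1];cv2.imwrite(f"pics/{n}1.png",im)
C=cv2.resize(cv2.imread('pics/top1.png')[150:270,200:330],None,fx=3.3,fy=3.3,interpolation=2)
D=cv2.resize(cv2.imread('pics/scene1.png')[160:260,220:320],(396,396),interpolation=2)
cv2.imwrite('pics/c2.png',np.hstack([C[:396,:400],D]))
E
```

```text
1.6 [0.4711 0.1578 0.1559] [ 3.1415e+00 -3.0000e-04 -2.9982e+00] 0.034786827066262516 [ 0.48  0.02 -0.23]
shift mm [-1.5 -1.3 78.9] rv deg [ 0.   -0.02 -0.17]
```

View pics/c2.png

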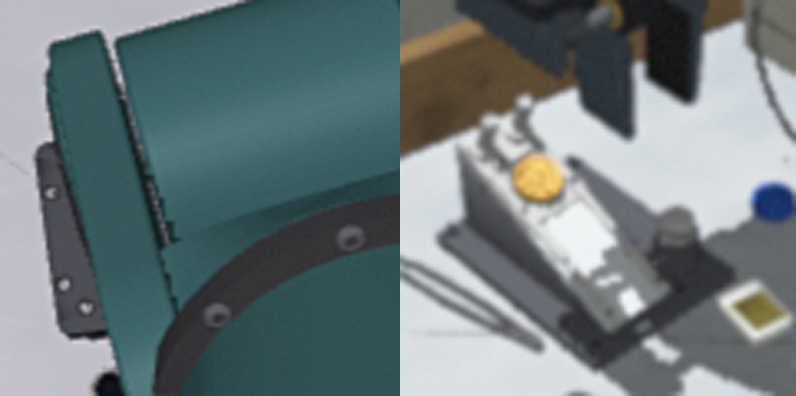

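The top view is covered by the arm. In the scene view the fingers hang over the die, with the chute and button below them. I'll lower to just above the button and check the alignment there.

Call:
{"api": "send_rows", "payload": {"rows": [-1.5,-1.3,40,0,0,-0.2,38,-1.5,-1.3,70,0,0,-0.2,38,-1.5,-1.3,84,0,0,-0.2,38,-1.5,-1.3,84,0,0,-0.2,38]}}

```text
clock: 2.2
position: [0.4725, 0.1572, 0.0718]
eef_rot: [-3.141, -0.001, -2.993]
contact_force: [0.6, 0.4, 1.0]
finger_gap: 0.0348
grip_force: 0.0
```

```bash
python3 go.py "[.4727,.1567,.0585]"; python3 - <<'E'
from h import *
cv2.imwrite("pics/scene2.png",get_image("scene")[:,:,::-1])
cv2.imwrite('pics/c3.png',cv2.resize(cv2.imread('pics/scene2.png')[170:250,225:315],None,fx=7,fy=7,interpolation=2))
c,s=np.cos(.1467),np.sin(.1467)
for nm,y in(("chute",.024),("button",-.024)):
  for e in(-.016,.016):
    for w in(-.0067,.0067):
      u,v=proj("scene",np.array([.4727+c*e-s*(y+w),.1567+s*e+c*(y+w),.050]));print(nm,e,w,round((u-225)*7),round((v-170)*7))
E
```

```text
2.2 [0.4725 0.1572 0.0718] [-3.1415e+00 -9.0000e-04 -2.9927e+00] 0.034833528028101815 [0.64 0.4  0.97]
shift mm [-0.1 -0.5 13.3] rv deg [-0.01 -0.05  0.14]
chute -0.016 -0.0067 386 376
chute -0.016 0.0067 353 396
chute 0.016 -0.0067 317 325
chute 0.016 0.0067 284 345
button -0.016 -0.0067 500 304
button -0.016 0.0067 469 324
button 0.016 -0.0067 430 256
button 0.016 0.0067 399 275
```

View pics/c3.png

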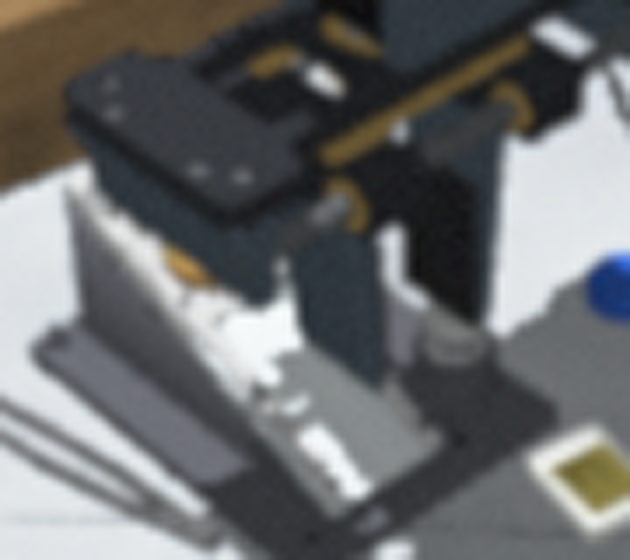

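The fingertips match the prediction: one stands over the button at about (460,340), the other over the chute between the rails at about (350,380). Pressing now.

Call:
{"api": "send_rows", "payload": {"rows": [0,-0.5,5,0,0,0,38,0,-0.5,9,0,0,0,38,0,-0.5,13,0,0,0,38,0,-0.5,13,0,0,0,38,0,-0.5,13,0,0,0,38]}}

```text
clock: 2.88
position: [0.4735, 0.1563, 0.0592]
eef_rot: [3.141, 0.001, -2.994]
contact_force: [0.6, 1.8, 4.6]
finger_gap: 0.0346
grip_force: 2.6
```

```bash
python3 go.py "[.4727,.1567,.0585]"; python3 - <<'E'
from h import *
cv2.imwrite("pics/scene3.png",get_image("scene")[:,:,::-1])
cv2.imwrite('pics/c4.png',cv2.resize(cv2.imread('pics/scene3.png')[170:250,225:315],None,fx=7,fy=7,interpolation=2))
E
```

```text
2.875 [0.4735 0.1563 0.0592] [ 3.1415e+00  1.1000e-03 -2.9937e+00] 0.03456560639072957 [0.6  1.76 4.64]
shift mm [0.7 0.5 0.7] rv deg [0.01 0.06 0.09]
```

View pics/c4.png

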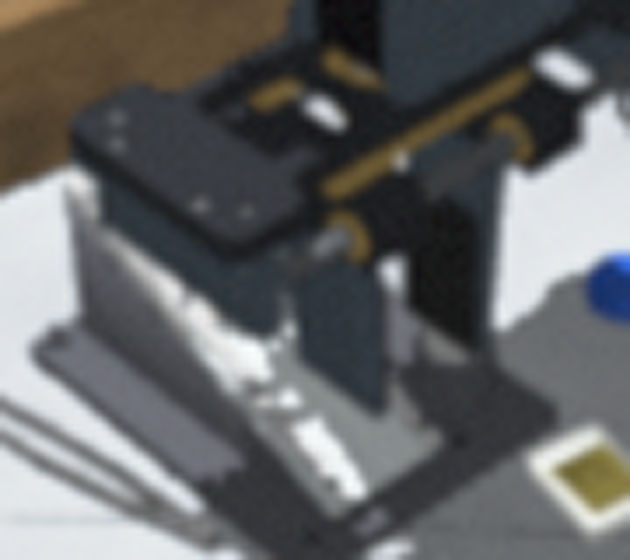

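The button finger is on the button (about 5.8 mm of travel, 4.6 N), and the blank is hidden behind the gripper. I'll press the last bit home, wait, and then look.

Call:
{"api": "send_rows", "payload": {"rows": [0,0,1,0,0,0,38,0,0,1,0,0,0,38,0,0,1,0,0,0,38,0,0,1,0,0,0,38,0,0,1,0,0,0,38]}}

```text
clock: 3.55
position: [0.4735, 0.1563, 0.0583]
eef_rot: [3.141, 0.001, -2.994]
contact_force: [0.8, 2.4, 5.3]
finger_gap: 0.0346
grip_force: 3.1
```

```bash
python3 go.py "[.4727,.1567,.058]"; python3 - <<'E'
from h import *
a=get_image("scene")[:,:,::-1];b=get_image("top")[:,:,::-1]
cv2.imwrite("pics/scene4.png",a);cv2.imwrite("pics/top4.png",b)
for n,im in(("scene",a),("top",b)):
    h=cv2.cvtColor(np.ascontiguousarray(im),cv2.COLOR_BGR2HSV);m=cv2.inRange(h,(10,90,60),(35,255,255))
    k=m[150:260,225:310];y,x=np.nonzero(k);print(n,len(x),(x.mean()+225,y.mean()+150) if len(x) else 0)
cv2.imwrite('pics/c5.png',np.hstack([cv2.resize(a[170:250,230:310],(400,400),interpolation=2),cv2.resize(b[140:280,190:330],(400,400),interpolation=2)]))
E
```

```text
3.55 [0.4735 0.1563 0.0583] [ 3.1414e+00  1.1000e-03 -2.9937e+00] 0.034593261032717725 [0.81 2.41 5.33]
shift mm [0.7 0.5 0.3] rv deg [0.01 0.06 0.08]
scene 1095 (np.float64(251.38630136986302), np.float64(177.81917808219177))
top 0 0
```

View pics/c5.png

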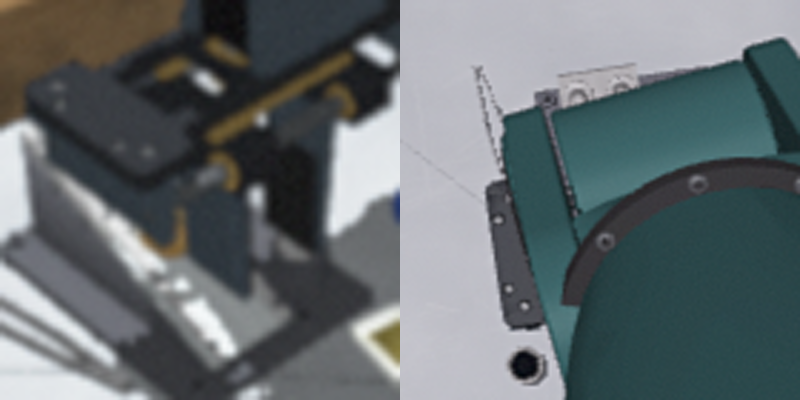

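A brass rim now shows at crop (165,245), about scene pixel (263,219). That is beside the chute finger and below the pocket. I'll check its position and whether it is at rest.

Call:
{"api": "send_rows", "payload": {"rows": [0,0,0,0,0,0,38,0,0,0,0,0,0,38,0,0,0,0,0,0,38,0,0,0,0,0,0,38]}}

```text
clock: 4.15
position: [0.4735, 0.1563, 0.0583]
eef_rot: [3.141, 0.001, -2.994]
contact_force: [1.3, 1.2, 6.1]
finger_gap: 0.0345
grip_force: 3.1
```

```bash
python3 - <<'E'
from h import *
a=get_image("scene")[:,:,::-1];b=cv2.imread("pics/scene4.png");
print(telemetry.observe()['contact_force'],telemetry.observe()['position'])
pts=[]
for im in(b,a):
    h=cv2.cvtColor(np.ascontiguousarray(im),cv2.COLOR_BGR2HSV);m=cv2.inRange(h,(10,90,60),(35,255,255))
    y,x=np.nonzero(m[205:232,250:275]);print(len(x),x.mean()+250,y.mean()+205,"max",x.max()+250,y.max()+205,"min",x.min()+250,y.min()+205)
print("diff",cv2.absdiff(np.ascontiguousarray(a),b)[205:232,250:275].mean())
c,s=np.cos(.1467),np.sin(.1467);al=np.radians(22)
for X in(-.030,-.035,-.039,-.043,-.048):
  o=[]
  for zt in (-.0015,.0085):
    # rim contour
    P=[proj("scene",np.array([.5338+c*u-s*v,.1898+s*u+c*v,.056+w])) for th in np.linspace(0,6.28,60) for lx,v in[(X+.014*np.cos(th),.014*np.sin(th))] for u,w in[(lx*np.cos(al)-zt*np.sin(al),lx*np.sin(al)+zt*np.cos(al))]]
    P=np.array(P);o+=[P[:,0].min(),P[:,0].max(),P[:,1].min(),P[:,1].max()]
  print(X,np.round(o,1))
E
```

```text
[0.37399601 1.64483486 5.26376065] [0.4735074  0.15632135 0.05828253]
17 263.7647058823529 218.23529411764707 max 266 220 min 259 215
19 263.7368421052632 218.3684210526316 max 266 220 min 259 215
diff 1.1664197530864198
-0.03 [255.4 267.8 209.8 220.7 256.3 268.8 207.4 218.4]
-0.035 [256.8 269.2 211.4 222.3 257.7 270.2 209.1 220. ]
-0.039 [257.9 270.4 212.7 223.7 258.8 271.3 210.4 221.4]
-0.043 [259.1 271.5 214.  225.  259.9 272.5 211.7 222.7]
-0.048 [260.5 272.9 215.7 226.7 261.3 273.9 213.3 224.4]
```

The blank's position estimate is x ≈ -0.035 m, which matches where it should rest against the chute finger. It has not moved between the two pictures. The button is about 6.7 mm down, so I'm handing in.

```bash
python3 -c "
from plant import env
print(env.close_job())"
```

```text
the job is handed in; nothing more can be done
None
```

I pressed the button about 6.7 mm down (7 mm is the stop), and the blank came out and stopped against the other finger about 35 mm down the chute, at rest; the job is handed in, but no verdict came back. I estimated the blank's position and its contact with the finger from the pictures; I had no direct contact reading.

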